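Set out the brassware facing the customer

TASK

Move the four brass pots from the pale stock rack to the dark display rack, one to a bay, in reverse order, so that the customer across the stall sees the row as you see it now: seen from the robot, the pot at the left end of the stock rack goes to the right end of the display rack, and so on. Stand each pot upright in the middle of its bay and let go; set the pots down without dropping them or tipping any over.

Things in the scene. Friction and masses are not known exactly. Their poses are not given: they have to be found in the camera images.
- lota: Brass water pot with a round belly, a narrow neck and a flared open mouth, 85 mm high, 0.2 to 0.42 kg. Origin at the centre of its underside, z up; round about z, so its yaw means nothing. Foot 42 mm across; widest 60 mm across, straight-sided from 30 to 52 mm above the underside (grip there, about 42 mm up); neck 38 mm, mouth rim 52 mm.
- tumbler: Tall straight brass tumbler, open at the top, 105 mm high, 0.2 to 0.4 kg. Origin at the centre of its underside, z up; round about z, so its yaw means nothing. 48 mm across all the way up, with a 51 mm bead at the top 6 mm. Grip it about 55 mm up.
- sugar_pot: Squat brass pot with a domed lid (fixed on) and a small knob on top, 77 mm high in all, 0.22 to 0.45 kg. Origin at the centre of its underside, z up; round about z, so its yaw means nothing. Foot 48 mm across; widest 62 mm across, straight-sided from 14 to 48 mm above the underside (grip there, about 38 mm up).
- vase: Slender brass flower vase, 110 mm high, 0.2 to 0.42 kg. Origin at the centre of its underside, z up; round about z, so its yaw means nothing. Foot 48 mm across, thin stem 26 mm across, then a body 42 mm across, straight-sided from 44 to 82 mm above the underside (grip there, about 64 mm up), thin neck and 34 mm rim.
- stock_rack: Low pale-wood rack, full at the start; nearer to the robot than the display rack or beyond it. 372 (y) x 100 (x) mm, origin under its centre; four bays in a row, centres at y = 135, 45, -45, -135 mm, each with a cork pad whose top is 12 mm up. Edge strips at x = +-47 mm 20 mm high, partitions and ends (y = 0, +-90, +-183) 24 mm. +y to the robot's left, +x away from it, within 0.12 rad. Fixed.
- display_rack: Low dark-wood rack, empty at the start. 372 (y) x 100 (x) mm, origin under its centre; four bays in a row, centres at y = 135, 45, -45, -135 mm, each with a cork pad whose top is 12 mm up. Edge strips at x = +-47 mm 20 mm high, partitions and ends (y = 0, +-90, +-183) 24 mm. +y to the robot's left, +x away from it, within 0.12 rad. Fixed.
- pad_lota: Cork pad, 74 mm square, 4 mm thick, fixed in a bay of the stock rack: the one on which the lota stands at the start. It stays behind and so marks where that pot came from. Origin: centre of its underside; its axes are those of the stock rack.
- pad_tumbler: Cork pad, 74 mm square, 4 mm thick, fixed in a bay of the stock rack: the one on which the tumbler stands at the start. It stays behind and so marks where that pot came from. Origin: centre of its underside; its axes are those of the stock rack.
- pad_sugar_pot: Cork pad, 74 mm square, 4 mm thick, fixed in a bay of the stock rack: the one on which the sugar pot stands at the start. It stays behind and so marks where that pot came from. Origin: centre of its underside; its axes are those of the stock rack.
- pad_vase: Cork pad, 74 mm square, 4 mm thick, fixed in a bay of the stock rack: the one on which the vase stands at the start. It stays behind and so marks where that pot came from. Origin: centre of its underside; its axes are those of the stock rack.
There are look-alikes about, which are no part of the job. Leave any orange or turquoise look-alike of the vase alone.

How it is judged:
By the outcome, as a careful person would: the job done as asked, in the order asked, and still so for the second after the job is handed in, with the robot touching nothing.
It also fails if it takes over 112 s, if anything falls off the work surface, if the arm or the gripper's body presses on something with over 40 N, if the wrist force passes 120 N, or if a joint passes its speed limit or range.

ROBOT

A 6-joint arm with a two-finger parallel gripper is mounted at the origin on the work surface. World frame = base frame: x ahead of the robot, y to its left, z up, the work surface at z = 0. Lengths are in m, angles in rad, forces in N, time in s.
With the tool pointing down it reaches from about 0.375 to 0.9 m from the base axis. Payload 3.1 kg.
Tool frame: the origin (TCP) lies at the very end of the fingers, on their centre line; the grasp point (between the pads) lies 19 mm behind it (arm.tcp_to_grasp is the distance from the TCP to the grasp point, in m); z points along the fingers, y is the line along which they close (so a half turn about z gives the same grasp; the last joint's range is limited). The gripper opens to 87 mm and grips with 3 to 60 N. Pads are 19 mm wide; open, the fingers measure 117 mm over their backs; the gripper's body (75 mm by 190 mm) begins 51 mm behind the grasp point.
Start: joints at [0.976, 0.527, 1.433, -0, 1.181, -0.178], TCP at [0.253, 0.571, 0.223] pointing down, gripper open.
Joint ranges: [-3.08, 3.08], [-0.75, 2.2], [0.22, 2.44], [-1.43, 4.57], [0, 2.65], [-2.85, 2.85]. Speed limits (rad/s): [2.79, 2.79, 3.14, 3.14, 3.14, 3.14].

INTERFACE

Orientations are given as a rotation vector (axis times angle).
In Python, from workcell import arm gives the robot as it stands.
- The arm moves only by the tool move_arm, never from a script. Its argument "rows" is a list of rows, each a list of 7 numbers: the turn, a rotation vector about the world's x, y, z in rad, then the shift along the world's x, y, z in mm, then the opening, from -1 (shut) to 1 (fully open). A call has 1 to 20 rows; each row shifts and turns the commanded pose from where the row before left it; what a row does not reach is not made up. A row lasts 1/8 s, in which the tool goes at most 62.5 mm and 10.7 degrees, less where a joint would pass 70% of its speed; a pose out of reach is approached as far as the arm can. A call is refused whole if a number of a shift passes 62.5 or a number of a turn 0.188, either way. A call with a gripper value outside its range is refused whole. The fingers move at their own pace and stop on an object; "grip_force" is the grip in N (left out, the last holds). Time passes only in rows, so rows that do not move let the fingers close. It gives the time, the measured TCP pose, the force, the opening and the grip force at its end, in the units of the state.
- arm.get_obs(): the state, without advancing time (a new reading comes with each control period).
- arm.capture(name): name is "scene" or "top" or "wrist"; returns a dict with "img" (400x640x3 uint8, red, green, blue), "mtx" (3x3 intrinsics, pixels), "R" (3x3) and "t" (3): a world point X has camera coordinates R X + t. Camera axes: x right, y down, z forward; pixel columns grow to the right and rows downward; lengths in m; the calibration is good to about 2 mm. A picture is of the moment at which its call begins. There is no depth.
- arm.hand_in(): hands the job in; it is judged then, once.
The state is a dict: "clock": time; "joints": joint angles; "joint_vel": joint speeds; "joint_torque": joint torques, N m; "position": TCP position; "tcp_rot": TCP orientation; "ft_force": force on the tool from outside, world axes, zero at the start; "wrist_torque": the same for the moment, N m; "finger_gap": finger opening in m; "grasp_force": force on a finger pad.
Only numpy, scipy, OpenCV 4.12 (cv2) and the standard library are available. Lean on these libraries where they do the work, as an engineer would, in place of code of your own. Each camera call takes 0.05 s, during which the arm holds its last target. There are 200 camera calls.

## Working session

There is one attempt and no reset: what is moved stays moved. The work goes in short steps, Python scripts to look and compute and a tool call to move; the robot and the scene stay as the last step left them, time stands still between calls to the robot, and variables do not carry over. Pictures are saved under pics/ and viewed, at most 14 in all, crops included, and the job is handed in when it is done.

Besides the shell and the picture viewer there is one more tool, called after ">>>" as name([rows], argument=value, ...), one row to a line, values as JSON. move_arm: Moves the arm, as the interface text tells. Its arguments: {"type":"object","properties":{"rows":{"type":"array","items":{"type":"array","items":{"type":"number"}}},"grip_force":{"type":"number"}},"required":["rows"]}

```bash
mkdir -p pics
cat > h.py <<'E'
import numpy as np, cv2
from workcell import arm
def ray(c,u,v,z):
    d=c["R"].T@np.linalg.inv(c["mtx"])@np.array([u,v,1.]); o=-c["R"].T@c["t"]
    return o+d*(z-o[2])/d[2]
def proj(c,X):
    p=c["mtx"]@(c["R"]@np.array(X,float)+c["t"]); return p[:2]/p[2]
def save(c,n): cv2.imwrite("pics/"+n+".png",c["img"][:,:,::-1])
E
python3 - <<'E'
from h import *
for n in("scene","top"):
    c=arm.capture(n);save(c,n+"0");print(n,-c["R"].T@c["t"],c["R"][2])
print(arm.get_obs())
E
```

```text
scene [1.07444293 0.0573235  0.65539547] [-0.62282153 -0.06818324 -0.77938719]
top [0.52182325 0.00335051 0.9391184 ] [ 0.09186426 -0.01162384 -0.99570369]
{'clock': 0.1, 'joints': array([ 9.75504971e-01,  5.28375206e-01,  1.43379743e+00, -2.83557335e-05,
        1.18140272e+00, -1.78505390e-01]), 'joint_vel': array([ 0.00131063, -0.00255701, -0.00232106,  0.00016054,  0.00036436,
       -0.00135334]), 'joint_torque': array([ 3.77465749e-04, -4.40986240e+01, -1.77151698e+01,  6.35508145e-02,
        5.33925625e-02, -5.60200419e-05]), 'position': array([0.25261396, 0.57093639, 0.22166086]), 'tcp_rot': array([-6.49790959e-01, -3.07291723e+00,  2.89908667e-03]), 'ft_force': array([ 0.37887219, -0.12143343, -0.09707537]), 'wrist_torque': array([-0.01275398,  0.04464945, -0.01334232]), 'grasp_force': 0.0, 'finger_gap': 0.08727574773636192}
```

View pics/scene0.png

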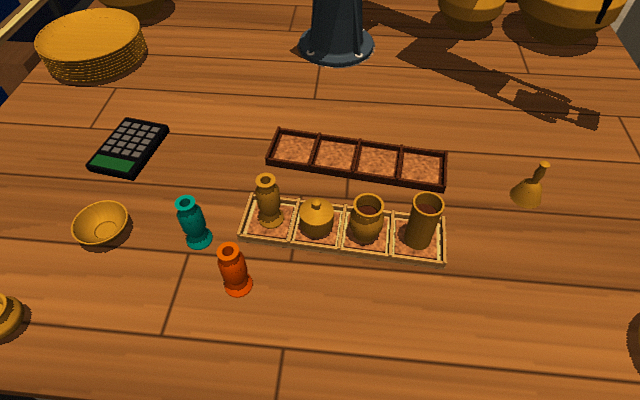

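View pics/top0.png

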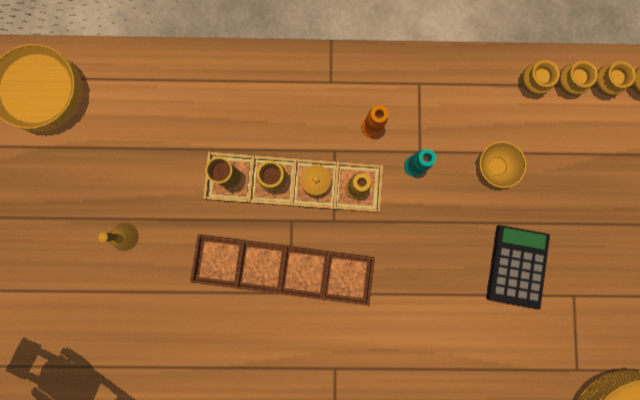

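The top view has x up and y left. The stock rack is the far one: from the robot's left, tumbler (220,172), lota (270,177), sugar pot (316,181), vase (360,184). The empty display rack spans about (192–374, 235–305). The orange vase (375,120) and the turquoise one (420,163) are to be left alone. So the display order from the left is vase, sugar pot, lota, tumbler.

Run:
```python
from h import *
c=arm.capture("top");im=c["img"];hsv=cv2.cvtColor(im,cv2.COLOR_RGB2HSV)
for (u,v) in [(207,165),(230,155),(370,209),(195,255),(240,262),(280,295),(218,270),(150,200),(320,220)]: print((u,v),im[v,u],hsv[v,u])
s=cv2.resize(im[140:315,180:400],None,fx=3.6,fy=3.4,interpolation=cv2.INTER_CUBIC)
cv2.imwrite("pics/crop.png",s[:,:,::-1])
```

```text
(207, 165) [200 147  47] [ 20 195 200]
(230, 155) [206 161  86] [ 19 149 206]
(370, 209) [206 157  91] [ 17 142 206]
(195, 255) [104  60  31] [ 12 179 104]
(240, 262) [99 53 27] [ 11 185  99]
(280, 295) [159 104  54] [ 14 168 159]
(218, 270) [175 112  65] [ 13 160 175]
(150, 200) [145  95  52] [ 14 164 145]
(320, 220) [117  77  42] [ 14 163 117]
```

View pics/crop.png

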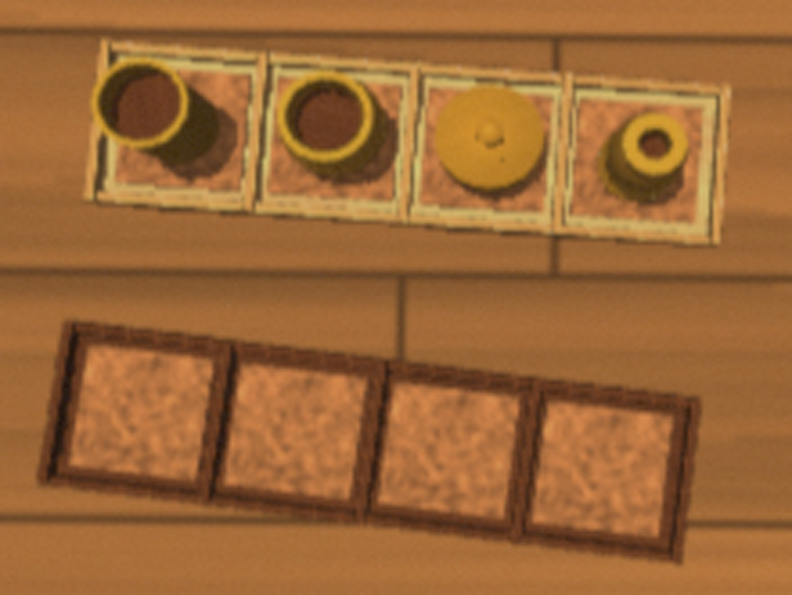

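Run:
```python
from h import *
c=arm.capture("top");s=arm.capture("scene")
f=lambda x,y:((x+.5)/3.6+180-.5,(y+.5)/3.4+140-.5)
hsv=cv2.cvtColor(c["img"],cv2.COLOR_RGB2HSV)
m=((hsv[...,2]<112)&(hsv[...,1]>165)).astype(np.uint8); m[:225]=0;m[315:]=0;m[:,:180]=0;m[:,385:]=0
k,l,st,_=cv2.connectedComponentsWithStats(m,connectivity=8)
i=1+np.argmax(st[1:,4]);pts=cv2.findContours((l==i).astype(np.uint8),0,2)[0][0][:,0]
w=np.array([ray(c,u,v,.022)[:2] for u,v in pts],np.float32)
r=cv2.minAreaRect(w);print("disp mask rect",r,"n",st[i,4])
def fit(cr,z,name):
    P=np.array([ray(c,*f(*q),z)[:2] for q in cr])
    ctr=P.mean(0);d=(P[0]-P[1])+(P[3]-P[2]);yaw=np.arctan2(-d[0],d[1])
    print(name,ctr,yaw,np.linalg.norm(P[0]-P[1]),np.linalg.norm(P[0]-P[3]))
    for y in(.135,.045,-.045,-.135):
        X=ctr+y*np.array([-np.sin(yaw),np.cos(yaw)]);print("  ",X.round(4))
fit([(65,320),(700,398),(682,562),(38,485)],.022,"disp")
fit([(103,40),(731,87),(717,243),(87,198)],.022,"stock")
for n,q,z in(("tum",(141,104),.117),("lota",(327,118),.097),("sug",(489,134),.087),("vase",(654,143),.122)):
    print(n,ray(c,*f(*q),z).round(4))
# scene rims
for n,q,z in(("tum",(428,205),.117),("lota",(368,206),.097),("sug",(316.5,202),.089),("vase",(265.5,181),.122)):
    print("scene",n,ray(s,*q,z).round(4))
g=s["img"][120:270,230:460];cv2.imwrite("pics/s2.png",cv2.resize(g,None,fx=3.4,fy=3.4,interpolation=2)[:,:,::-1])
```

```text
disp mask rect ((0.44389012455940247, 0.07316260784864426), (0.37062937021255493, 0.1019841730594635), 83.22859954833984) n 2286
disp [0.4450145  0.07310331] -0.11696473342308332 0.3698325471890275 0.10023126987418206
   [0.4608 0.2072]
   [0.4503 0.1178]
   [0.4398 0.0284]
   [ 0.4293 -0.061 ]
stock [0.62848351 0.05396702] -0.0661452779489143 0.37052649761896345 0.09887036761099531
   [0.6374 0.1887]
   [0.6315 0.0989]
   [0.6255 0.0091]
   [ 0.6196 -0.0807]
tum [0.6368 0.1901 0.117 ]
lota [0.6328 0.0946 0.097 ]
sug [0.6259 0.0074 0.087 ]
vase [ 0.6176 -0.079   0.122 ]
scene tum [0.6444 0.1921 0.117 ]
scene lota [0.6399 0.0973 0.097 ]
scene sug [0.6333 0.0101 0.089 ]
scene vase [ 0.6224 -0.0769  0.122 ]
```

View pics/s2.png

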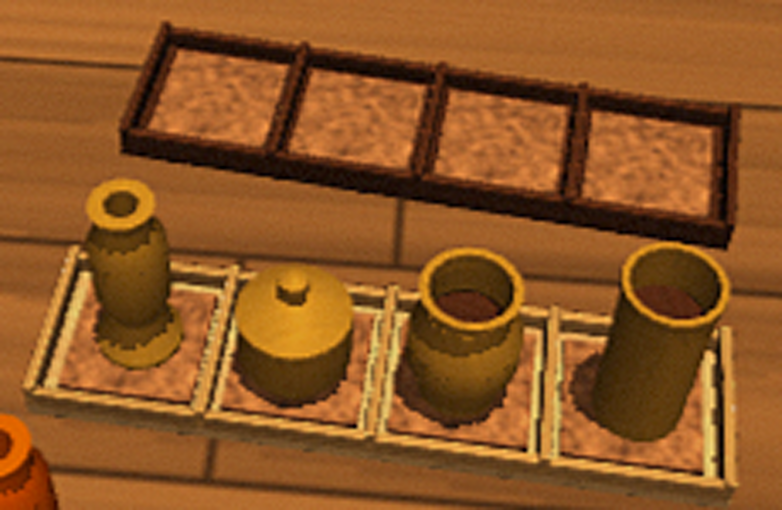

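The crop shows all four pots upright and central in their bays, and the estimates agree to within a few mm. Going to hover over the tumbler.

>>> move_arm([
  [0,0,-0.1745,24,-24,0,1],
  [0,0,-0.1745,24,-24,0,1],
  [0,0,-0.1745,24,-24,0,1],
  [0,0,-0.1745,24,-24,0,1],
  [0,0,-0.1745,24,-24,0,1],
  [0,0,-0.1745,24,-24,0,1],
  [0,0,-0.1745,24,-24,0,1],
  [0,0,0,24,-24,0,1],
  [0,0,0,24,-24,0,1],
  [0,0,0,24,-24,0,1],
  [0,0,0,24,-24,0,1],
  [0,0,0,24,-24,0,1],
  [0,0,0,24,-24,0,1],
  [0,0,0,24,-24,0,1],
  [0,0,0,24,-24,0,1],
  [0,0,0,24,-22,0,1],
  [0,0,0,0,0,0,1],
  [0,0,0,0,0,0,1],
  [0,0,0,0,0,0,1],
], grip_force=25)

```text
clock: 2.62
position: [0.6359, 0.1904, 0.2225]
tcp_rot: [-2.293, -2.146, 0.001]
ft_force: [-0.0, 0.4, -0.0]
finger_gap: 0.0874
grasp_force: 0.0
```

Run:
```python
from h import *
from scipy.spatial.transform import Rotation as R
o=arm.get_obs();M=R.from_rotvec(o["tcp_rot"]).as_matrix();print(o["position"],np.arctan2(M[1,1],M[0,1]),M[:,2],o["joints"],o["clock"])
s=arm.capture("scene")
P=[ray(s,230+x/3.4,120+y/3.4,.022)[:2] for x,y in((167,25),(740,107),(728,225),(122,132))];print(np.round(P,4),np.mean(P,0))
c=arm.capture("wrist");save(c,"w1");print(-c["R"].T@c["t"],c["R"])
```

```text
[0.63591958 0.19044058 0.2224706 ] -0.06627424889409801 [-1.00700166e-03  2.10847859e-04 -9.99999471e-01] [1.22815376e-01 5.81701249e-01 1.32717471e+00 3.52462356e-04
 1.23369030e+00 1.88972957e-01] 2.625
[[ 0.3785 -0.0993]
 [ 0.4206  0.2665]
 [ 0.5183  0.2504]
 [ 0.4772 -0.1119]] [0.44865631 0.07643508]
[0.64087731 0.26202909 0.3840363 ] [[ 9.97812106e-01 -6.61106482e-02 -6.18971489e-04]
 [-6.35997104e-02 -9.62387344e-01  2.64131932e-01]
 [-1.80576236e-02 -2.63514673e-01 -9.64486360e-01]]
```

View pics/w1.png

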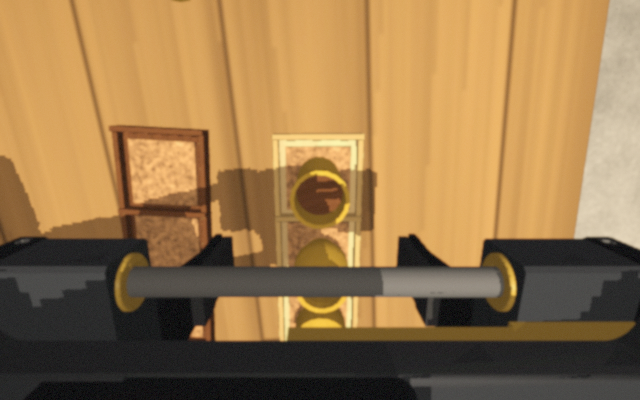

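The wrist view has the tumbler rim at (321,198) and the fingers centred near column 316. Display bay 1 is at about (112–208, 128–213).

Run:
```python
from h import *
c=arm.capture("wrist")
print("tum",ray(c,321,198,.117))
for p in((110,127),(209,131),(209,213),(119,211)):print(p,ray(c,*p,.022))
for p in((273,135),(364,136)):print(p,ray(c,*p,.022))
```

```text
tum [0.64143441 0.19284439 0.117     ]
(110, 127) [0.42043906 0.26175985 0.022     ]
(209, 131) [0.52584269 0.25056654 0.022     ]
(209, 213) [0.51190766 0.15897446 0.022     ]
(119, 211) [0.40908586 0.16818612 0.022     ]
(273, 135) [0.59417495 0.24180366 0.022     ]
(364, 136) [0.69219806 0.23424636 0.022     ]
```

>>> move_arm([
  [0,0,0,3,1,-20,1],
  [0,0,0,0,0,-25,1],
  [0,0,0,0,0,-25,1],
  [0,0,0,0,0,-25,1],
  [0,0,0,0,0,-25,1],
  [0,0,0,0,0,-25,1],
  [0,0,0,0,0,-20,1],
  [0,0,0,0,0,-9,1],
  [0,0,0,0,0,0,1],
  [0,0,0,0,0,0,-1],
  [0,0,0,0,0,0,-1],
  [0,0,0,0,0,0,-1],
  [0,0,0,0,0,0,-1],
  [0,0,0,0,0,0,-1],
  [0,0,0,0,0,0,-1],
  [0,0,0,0,0,0,-1],
], grip_force=25)

```text
clock: 4.78
position: [0.64, 0.1905, 0.0487]
tcp_rot: [-2.295, -2.145, 0.0]
ft_force: [-1.5, -0.6, 1.9]
finger_gap: 0.0472
grasp_force: 25.0
```

>>> move_arm([
  [0,0,0,0,0,5,-1],
  [0,0,0,0,0,15,-1],
  [0,0,0,0,0,25,-1],
  [0,0,0,0,0,25,-1],
  [0,0,0,0,0,25,-1],
  [0,0,0,0,0,20,-1],
  [0,0,0,0,0,15,-1],
  [0,0,0,-8,-9,0,-1],
  [0,0,-0.05,-16,-20,0,-1],
  [0,0,0,-20,-24,0,-1],
  [0,0,0,-20,-24,0,-1],
  [0,0,0,-20,-24,0,-1],
  [0,0,0,-20,-24,0,-1],
  [0,0,0,-20,-24,0,-1],
  [0,0,0,-20,-24,0,-1],
  [0,0,0,-20,-24,0,-1],
  [0,0,0,-20,-24,0,-1],
  [0,0,0,-16,-20,0,-1],
  [0,0,0,-8,-10,0,-1],
  [0,0,0,0,0,0,-1],
])

```text
clock: 7.28
position: [0.4313, -0.0608, 0.1784]
tcp_rot: [-2.349, -2.084, 0.0]
ft_force: [0.6, -0.2, -1.9]
finger_gap: 0.0477
grasp_force: 25.0
```

Run:
```python
from h import *
o=arm.get_obs();print(o["position"],o["joints"],o["finger_gap"],o["clock"],o["ft_force"])
c=arm.capture("wrist");save(c,"w2")
for p in((.4322,-.0606),(.4427,.0288)):print(proj(c,[*p,.012]))
```

```text
[ 0.43128162 -0.06080029  0.17835811] [-3.97895098e-01  3.48211833e-01  1.93817005e+00  2.68601970e-04
  8.56032414e-01 -2.78694266e-01] 0.047675715017543016 7.275 [ 0.58639903 -0.17076138 -1.92959382]
[315.89145271 185.49895359]
[315.7348465  92.3833974]
```

View pics/w2.png

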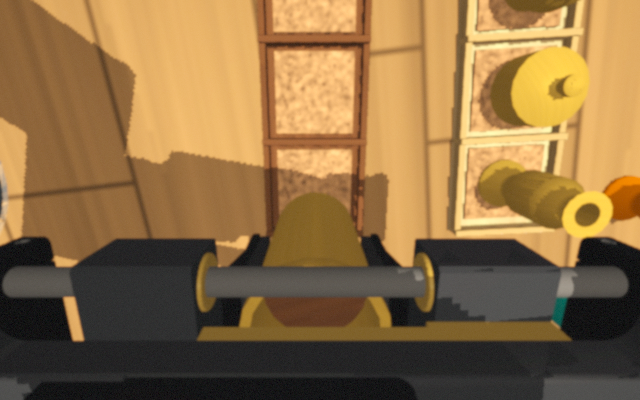

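The display frame is centred at column 316 and the -45 bay at (315,90), against (315.7,92.4) predicted, so the rack estimate holds. Lowering.

>>> move_arm([
  [0,0,0,1,0,-10,-1],
  [0,0,0,0,0,-20,-1],
  [0,0,0,0,0,-25,-1],
  [0,0,0,0,0,-25,-1],
  [0,0,0,0,0,-20,-1],
  [0,0,0,0,0,-15,-1],
  [0,0,0,0,0,-8,-1],
  [0,0,0,0,0,-3,-1],
  [0,0,0,0,0,-2,-1],
  [0,0,0,0,0,-1,-1],
  [0,0,0,0,0,0,-1],
])

```text
clock: 8.7
position: [0.4332, -0.0606, 0.0498]
tcp_rot: [2.348, 2.087, 0.001]
ft_force: [-0.7, -0.0, -2.5]
finger_gap: 0.0476
grasp_force: 25.0
```

>>> move_arm([
  [0,0,0,0,0,-0.7,-1],
  [0,0,0,0,0,-0.7,-1],
  [0,0,0,0,0,0,-1],
])

```text
clock: 9.07
position: [0.4331, -0.0606, 0.0487]
tcp_rot: [2.348, 2.087, 0.001]
ft_force: [0.2, 0.2, 4.9]
finger_gap: 0.0472
grasp_force: 25.0
```

>>> move_arm([
  [0,0,0,0,0,0,0.3],
  [0,0,0,0,0,0,1],
  [0,0,0,0,0,0,1],
  [0,0,0,0,0,0,1],
  [0,0,0,0,0,10,1],
  [0,0,0,0,0,25,1],
  [0,0,0,0,0,30,1],
  [0,0,0,0,0,30,1],
  [0,0,0,0,0,25,1],
  [0,0,0,0,0,10,1],
  [0,0,0.025,10,0,0,1],
  [0,0,0.025,27,-3,0,1],
  [0,0,0,30,-3,0,1],
  [0,0,0,30,-3,0,1],
  [0,0,0,30,-3,0,1],
  [0,0,0,30,-3,0,1],
  [0,0,0,20,-3,0,1],
  [0,0,0,10,0,0,1],
  [0,0,0,0,0,0,1],
])

```text
clock: 11.45
position: [0.6199, -0.0783, 0.1769]
tcp_rot: [-2.293, -2.145, 0.002]
ft_force: [-0.6, 0.2, 0.1]
finger_gap: 0.0869
grasp_force: 0.0
```

Run:
```python
from h import *
o=arm.get_obs();print(o["position"],o["clock"])
c=arm.capture("top");a=c["img"][140:315,180:400]
w=arm.capture("wrist")
cv2.imwrite("pics/c3.png",np.vstack([cv2.resize(a,(440,350)),cv2.resize(w["img"],(440,250))])[:,:,::-1])
print(proj(c,[.4322,-.0606,.012]))
```

```text
[ 0.61986533 -0.07825888  0.17690392] 11.45
[347.0126304 275.693414 ]
```

View pics/c3.png

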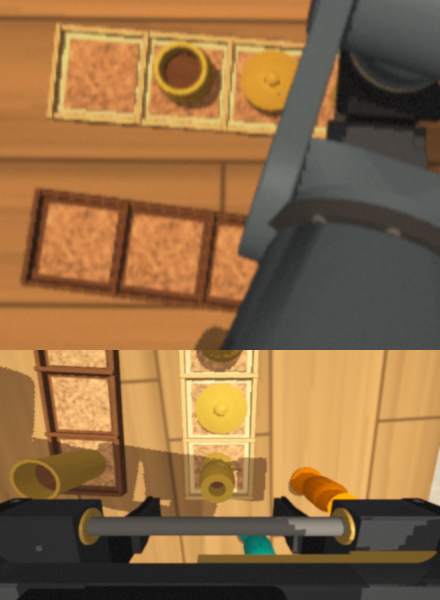

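The tumbler stands in the right-hand display bay, and the vase is centred between the fingers at composite (216,485). The orange look-alike is clear of the right finger.

>>> move_arm([
  [0,0,0,0,0,-15,1],
  [0,0,0,0,0,-25,1],
  [0,0,0,0,0,-25,1],
  [0,0,0,0,0,-25,1],
  [0,0,0,0,0,-20,1],
  [0,0,0,0,0,-10,1],
  [0,0,0,0,0,0,1],
  [0,0,0,0,0,0,-1],
  [0,0,0,0,0,0,-1],
  [0,0,0,0,0,0,-1],
  [0,0,0,0,0,0,-1],
  [0,0,0,0,0,0,-1],
  [0,0,0,0,0,0,-1],
  [0,0,0,0,0,0,-1],
  [0,0,0,0,0,0,-1],
])

```text
clock: 13.42
position: [0.6197, -0.0785, 0.0582]
tcp_rot: [-2.295, -2.145, 0.001]
ft_force: [-0.8, -0.2, 2.6]
finger_gap: 0.0414
grasp_force: 25.0
```

>>> move_arm([
  [0,0,0,0,0,5,-1],
  [0,0,0,0,0,15,-1],
  [0,0,0,0,0,25,-1],
  [0,0,0,0,0,25,-1],
  [0,0,0,0,0,25,-1],
  [0,0,0,0,0,20,-1],
  [0,0,0,0,0,5,-1],
  [0,0,0,-6,11,0,-1],
  [0,0,-0.025,-12,20,0,-1],
  [0,0,-0.025,-15,28,0,-1],
  [0,0,0,-15,28,0,-1],
  [0,0,0,-15,28,0,-1],
  [0,0,0,-15,28,0,-1],
  [0,0,0,-15,28,0,-1],
  [0,0,0,-15,28,0,-1],
  [0,0,0,-15,28,0,-1],
  [0,0,0,-15,28,0,-1],
  [0,0,0,-12,20,0,-1],
  [0,0,0,-6,11,0,-1],
  [0,0,0,0,0,0,-1],
])

```text
clock: 15.92
position: [0.463, 0.208, 0.1777]
tcp_rot: [-2.346, -2.089, 0.002]
ft_force: [-0.5, -0.4, -4.5]
finger_gap: 0.0411
grasp_force: 25.0
```

Run:
```python
from h import *
o=arm.get_obs();print(o["position"],o["joints"],o["finger_gap"],o["clock"])
c=arm.capture("wrist");save(c,"w3")
s=arm.capture("scene");a=cv2.resize(s["img"][100:290,220:470],(500,380))
cv2.imwrite("pics/c4.png",np.vstack([a,cv2.resize(c["img"][:260],(500,203))])[:,:,::-1])
for X in([.4638,.2076,.012],[.4322,-.0606,.012],[.4322,-.0606,.117]):print((proj(s,X)-[220,100])*2)
```

```text
[0.46296975 0.20796839 0.17768157] [ 2.01831490e-01  4.35398823e-01  1.77036166e+00 -2.51447322e-04
  9.37195638e-01  3.17717073e-01] 0.04110344371673506 15.925
[399.24795684 135.63229133]
[146.7019327   97.31273071]
[141.4504769   20.96541335]
```

View pics/c4.png

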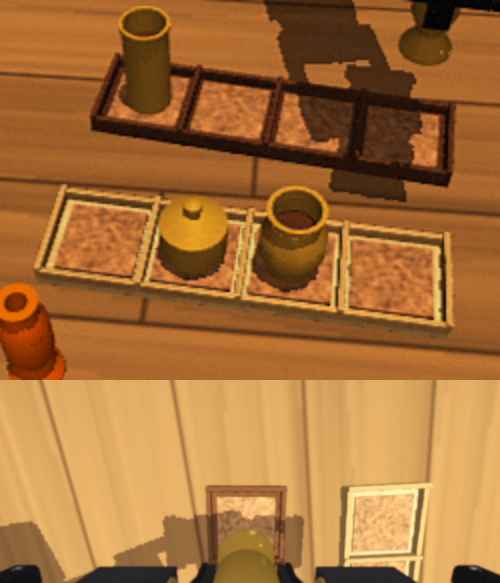

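The scene view shows the tumbler upright in the middle of its bay. The wrist view has the vase over the left-hand bay. Lowering.

>>> move_arm([
  [0,0,0,0,0,-10,-1],
  [0,0,0,0,0,-20,-1],
  [0,0,0,0,0,-25,-1],
  [0,0,0,0,0,-25,-1],
  [0,0,0,0,0,-20,-1],
  [0,0,0,0,0,-11,-1],
  [0,0,0,0,0,-4,-1],
  [0,0,0,0,0,-2,-1],
  [0,0,0,0,0,-1,-1],
  [0,0,0,0,0,-0.7,-1],
  [0,0,0,0,0,0,-1],
])

```text
clock: 17.4
position: [0.4641, 0.2076, 0.0598]
tcp_rot: [2.348, 2.087, 0.001]
ft_force: [0.6, -0.5, -4.2]
finger_gap: 0.0413
grasp_force: 25.0
```

>>> move_arm([
  [0,0,0,0,0,-0.7,-1],
  [0,0,0,0,0,-0.7,-1],
  [0,0,0,0,0,0,-1],
])

```text
clock: 17.77
position: [0.464, 0.2075, 0.0582]
tcp_rot: [2.348, 2.087, 0.0]
ft_force: [-0.6, -0.7, -2.1]
finger_gap: 0.0417
grasp_force: 25.0
```

>>> move_arm([
  [0,0,0,0,0,-0.5,-1],
  [0,0,0,0,0,0,-1],
  [0,0,0,0,0,0,0.3],
  [0,0,0,0,0,0,1],
  [0,0,0,0,0,0,1],
  [0,0,0,0,0,0,1],
  [0,0,0,0,0,10,1],
  [0,0,0,0,0,25,1],
  [0,0,0,0,0,30,1],
  [0,0,0,0,0,30,1],
  [0,0,0,0,0,20,1],
  [0,0,0,0,0,5,1],
  [0,0,0.025,15,-10,0,1],
  [0,0,0.025,35,-22,0,1],
  [0,0,0,35,-23,0,1],
  [0,0,0,35,-23,0,1],
  [0,0,0,35,-22,0,1],
  [0,0,0,15,-10,0,1],
  [0,0,0,0,0,0,1],
])

```text
clock: 20.15
position: [0.6337, 0.0971, 0.1767]
tcp_rot: [-2.295, -2.143, 0.002]
ft_force: [-0.1, 0.1, -0.6]
finger_gap: 0.087
grasp_force: 0.0
```

Run:
```python
from h import *
o=arm.get_obs();print(o["position"],o["clock"])
c=arm.capture("wrist")
s=arm.capture("scene");a=cv2.resize(s["img"][100:290,220:470],(500,380))
cv2.imwrite("pics/c5.png",np.vstack([a,cv2.resize(c["img"][:290],(500,220))])[:,:,::-1])
```

```text
[0.63372342 0.0970735  0.17672263] 20.15
```

View pics/c5.png

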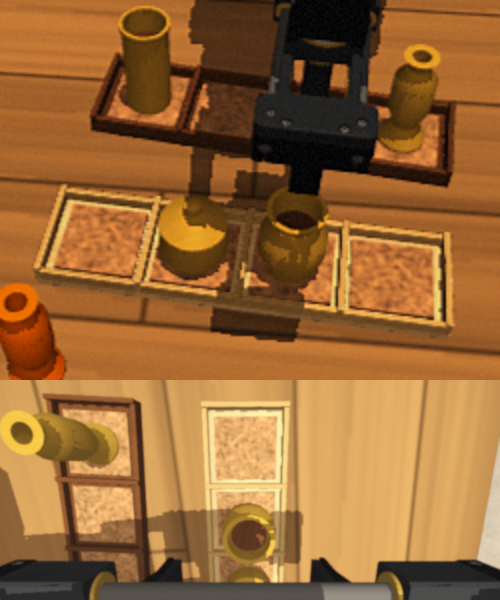

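The vase is upright with its foot at (400,137), where predicted. The lota's rim at (250,532) lies between the fingers.

>>> move_arm([
  [0,0,0,0,0,-15,1],
  [0,0,0,0,0,-25,1],
  [0,0,0,0,0,-25,1],
  [0,0,0,0,0,-25,1],
  [0,0,0,0,0,-25,1],
  [0,0,0,0,0,-18,1],
  [0,0,0,0,0,-9,1],
  [0,0,0,0,0,0,1],
  [0,0,0,0,0,0,-1],
  [0,0,0,0,0,0,-1],
  [0,0,0,0,0,0,-1],
  [0,0,0,0,0,0,-1],
  [0,0,0,0,0,0,-1],
  [0,0,0,0,0,0,-1],
  [0,0,0,0,0,0,-1],
])

```text
clock: 22.12
position: [0.6355, 0.0973, 0.0363]
tcp_rot: [2.293, 2.143, 0.004]
ft_force: [3.3, -1.2, 4.3]
finger_gap: 0.0591
grasp_force: 25.0
```

>>> move_arm([
  [0,0,0,0,0,5,-1],
  [0,0,0,0,0,15,-1],
  [0,0,0,0,0,25,-1],
  [0,0,0,0,0,25,-1],
  [0,0,0,0,0,25,-1],
  [0,0,0,0,0,20,-1],
  [0,0,0,0,0,5,-1],
  [0,0,0,-10,-4,0,-1],
  [0,0,-0.025,-20,-7,0,-1],
  [0,0,-0.025,-26,-9,0,-1],
  [0,0,0,-26,-9,0,-1],
  [0,0,0,-26,-9,0,-1],
  [0,0,0,-26,-10,0,-1],
  [0,0,0,-26,-9,0,-1],
  [0,0,0,-20,-7,0,-1],
  [0,0,0,-11,-4,0,-1],
  [0,0,0,0,0,0,-1],
  [0,0,0,0,0,0,-1],
])

```text
clock: 24.38
position: [0.4441, 0.0294, 0.1556]
tcp_rot: [2.347, 2.086, 0.002]
ft_force: [0.0, 1.2, -2.7]
finger_gap: 0.0588
grasp_force: 25.0
```

>>> move_arm([
  [0,0,0,-1,-0.5,-10,-1],
  [0,0,0,0,0,-20,-1],
  [0,0,0,0,0,-25,-1],
  [0,0,0,0,0,-25,-1],
  [0,0,0,0,0,-20,-1],
  [0,0,0,0,0,-11,-1],
  [0,0,0,0,0,-4,-1],
  [0,0,0,0,0,-2,-1],
  [0,0,0,0,0,-1,-1],
  [0,0,0,0,0,-0.7,-1],
  [0,0,0,0,0,-0.7,-1],
  [0,0,0,0,0,0,-1],
])

```text
clock: 25.88
position: [0.4421, 0.029, 0.0363]
tcp_rot: [2.348, 2.087, 0.0]
ft_force: [-0.5, 0.2, -3.4]
finger_gap: 0.0588
grasp_force: 25.0
```

>>> move_arm([
  [0,0,0,0,0,-0.6,-1],
  [0,0,0,0,0,-0.6,-1],
  [0,0,0,0,0,0,-1],
])

```text
clock: 26.25
position: [0.4421, 0.029, 0.0362]
tcp_rot: [2.347, 2.087, 0.001]
ft_force: [-1.2, -0.1, 10.8]
finger_gap: 0.0589
grasp_force: 25.0
```

>>> move_arm([
  [0,0,0,0,0,0.5,-1],
  [0,0,0,0,0,0,0.3],
  [0,0,0,0,0,0,1],
  [0,0,0,0,0,0,1],
  [0,0,0,0,0,0,1],
  [0,0,0,0,0,10,1],
  [0,0,0,0,0,25,1],
  [0,0,0,0,0,30,1],
  [0,0,0,0,0,30,1],
  [0,0,0,0,0,25,1],
  [0,0,0,0,0,10,1],
  [0,0,0.025,16,-2,0,1],
  [0,0,0.025,35,-4,0,1],
  [0,0,0,42,-4,0,1],
  [0,0,0,42,-4,0,1],
  [0,0,0,35,-4,0,1],
  [0,0,0,16,-2,0,1],
  [0,0,0,0,0,0,1],
  [0,0,0,0,0,0,1],
])

```text
clock: 28.62
position: [0.6269, 0.0092, 0.1641]
tcp_rot: [-2.293, -2.144, 0.003]
ft_force: [0.4, 0.3, -0.2]
finger_gap: 0.0868
grasp_force: 0.0
```

Run:
```python
from h import *
o=arm.get_obs();print(o["position"],o["clock"])
c=arm.capture("wrist")
s=arm.capture("scene");a=cv2.resize(s["img"][100:290,220:470],(500,380))
cv2.imwrite("pics/c6.png",np.vstack([a,cv2.resize(c["img"][:290],(500,220))])[:,:,::-1])
```

```text
[0.62686116 0.00918717 0.16410599] 28.625
```

View pics/c6.png

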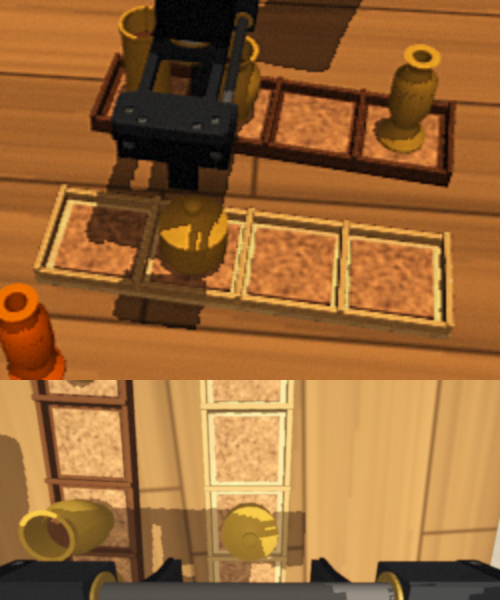

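The lota stands in its bay. The sugar pot's knob at (252,540) is nearly centred between the fingers.

>>> move_arm([
  [0,0,0,1.5,0,-15,1],
  [0,0,0,0,0,-25,1],
  [0,0,0,0,0,-25,1],
  [0,0,0,0,0,-25,1],
  [0,0,0,0,0,-22,1],
  [0,0,0,0,0,-14,1],
  [0,0,0,0,0,-6,1],
  [0,0,0,0,0,0,1],
  [0,0,0,0,0,0,-1],
  [0,0,0,0,0,0,-1],
  [0,0,0,0,0,0,-1],
  [0,0,0,0,0,0,-1],
  [0,0,0,0,0,0,-1],
  [0,0,0,0,0,0,-1],
  [0,0,0,0,0,0,-1],
])

```text
clock: 30.6
position: [0.6301, 0.0089, 0.0339]
tcp_rot: [2.294, 2.144, 0.001]
ft_force: [1.4, -0.3, 3.2]
finger_gap: 0.0612
grasp_force: 25.0
```

>>> move_arm([
  [0,0,0,0,0,5,-1],
  [0,0,0,0,0,15,-1],
  [0,0,0,0,0,25,-1],
  [0,0,0,0,0,25,-1],
  [0,0,0,0,0,25,-1],
  [0,0,0,0,0,20,-1],
  [0,0,0,0,0,5,-1],
  [0,0,0,-10,6,0,-1],
  [0,0,-0.025,-18,11,0,-1],
  [0,0,-0.025,-24,15,0,-1],
  [0,0,0,-24,15,0,-1],
  [0,0,0,-24,15,0,-1],
  [0,0,0,-24,15,0,-1],
  [0,0,0,-24,15,0,-1],
  [0,0,0,-18,11,0,-1],
  [0,0,0,-10,6,0,-1],
  [0,0,0,0,0,0,-1],
  [0,0,0,0,0,0,-1],
])

```text
clock: 32.85
position: [0.4549, 0.1177, 0.1536]
tcp_rot: [2.347, 2.086, 0.002]
ft_force: [0.5, -0.2, -4.8]
finger_gap: 0.0613
grasp_force: 25.0
```

>>> move_arm([
  [0,0,0,-1.5,0.5,-10,-1],
  [0,0,0,0,0,-20,-1],
  [0,0,0,0,0,-25,-1],
  [0,0,0,0,0,-25,-1],
  [0,0,0,0,0,-20,-1],
  [0,0,0,0,0,-11,-1],
  [0,0,0,0,0,-4,-1],
  [0,0,0,0,0,-2,-1],
  [0,0,0,0,0,-1,-1],
  [0,0,0,0,0,-0.7,-1],
  [0,0,0,0,0,-0.7,-1],
  [0,0,0,0,0,0,-1],
])

```text
clock: 34.35
position: [0.452, 0.1185, 0.0342]
tcp_rot: [2.348, 2.087, 0.0]
ft_force: [0.1, -0.6, -3.9]
finger_gap: 0.0612
grasp_force: 25.0
```

>>> move_arm([
  [0,0,0,0,0,-0.6,-1],
  [0,0,0,0,0,-0.4,-1],
  [0,0,0,0,0,0,-1],
])

```text
clock: 34.72
position: [0.4521, 0.1185, 0.0339]
tcp_rot: [2.348, 2.087, 0.001]
ft_force: [-2.2, -0.4, 6.4]
finger_gap: 0.0616
grasp_force: 25.0
```

Contact made. Releasing, then rising and backing off to the left for a clear view.

>>> move_arm([
  [0,0,0,0,0,0,0.3],
  [0,0,0,0,0,0,1],
  [0,0,0,0,0,0,1],
  [0,0,0,0,0,0,1],
  [0,0,0,0,0,10,1],
  [0,0,0,0,0,25,1],
  [0,0,0,0,0,35,1],
  [0,0,0,0,0,40,1],
  [0,0,0,0,0,40,1],
  [0,0,0,0,0,30,1],
  [0,0,0,0,20,0,1],
  [0,0,0,-5,35,0,1],
  [0,0,0,-10,40,0,1],
  [0,0,0,-15,40,0,1],
  [0,0,0,-15,40,0,1],
  [0,0,0,-20,40,0,1],
  [0,0,0,-20,40,0,1],
  [0,0,0,-20,40,0,1],
  [0,0,0,-20,30,0,1],
  [0,0,0,0,0,0,1],
])

```text
clock: 37.22
position: [0.3253, 0.4449, 0.2134]
tcp_rot: [-2.344, -2.092, -0.0]
ft_force: [0.4, -0.9, -1.4]
finger_gap: 0.0871
grasp_force: 0.0
```

Run:
```python
from h import *
o=arm.get_obs();print(o["position"],o["clock"])
c=arm.capture("top");s=arm.capture("scene")
cv2.imwrite("pics/c7.png",np.vstack([cv2.resize(s["img"][100:250,220:480],(520,300)),cv2.resize(c["img"][170:310,150:410],(520,280))])[:,:,::-1])
for n,p,h in(("vase",(.4638,.2076),.122),("sug",(.4533,.1182),.089),("lota",(.4428,.0288),.097),("tum",(.4322,-.0606),.117)):
    print(n,(proj(c,[*p,h])-[150,170])*2+[0,300],(proj(s,[*p,h])-[220,100])*2)
```

```text
[0.32525487 0.44491927 0.2134323 ] 37.225
vase [111.32976372 485.73863422] [421.00679203  55.56891329]
sug [213.22269542 495.30123493] [320.87262423  68.12518259]
lota [306.11758007 508.04257215] [230.79193985  49.17380875]
tum [401.77911831 522.5562036 ] [141.4504769   20.96541335]
```

View pics/c7.png

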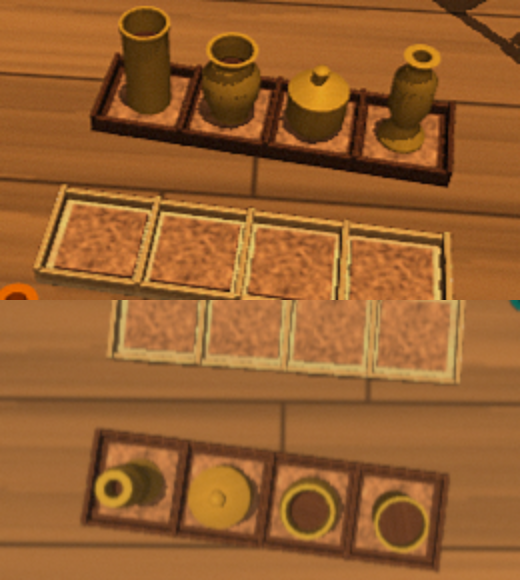

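All four pots stand upright in the middle of their bays. From the robot's left they are vase (114,488), sugar pot (219,498), lota (310,509) and tumbler (402,523), each within about 3 mm of the prediction. Handing in.

```bash
python3 -c "
from workcell import arm
print(arm.hand_in())"
```

```text
the job is handed in; nothing more can be done
None
```

The four pots stand upright, let go and near the middle of their bays on the display rack, in the order vase, sugar pot, lota, tumbler from the robot's left, and the job is handed in at about 37 s of the 112 s allowed (no verdict was returned).

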